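# Load the torque arm and counter-hold its bolt

### The job

Push the loose steel sleeve down over the upright spigot of the torque arm until it is fully home on the flange, and let go of it. Then reach down into the narrow gap behind the bracket, grip the hidden T-shaped bolt head by its two flat sides and hold it from turning so that the loaded arm is held level, off its rest post, by your grip on the head alone. Finish while still holding the head, and leave the other things on the bench where they are.

Things in the scene. Friction and masses are not known exactly. Their poses are not given: they have to be found in the camera images.
- sleeve_center (a point): centre (half-way up) of the loose plain steel sleeve: a tube 32 mm outside, 21 mm bore, 48 mm tall, about 0.17 kg, open at both ends and the same either way up. It starts standing upright on the bench, between the stand and the robot. z is the tube's axis
- spigot_seat (a point): centre of the top face of the flange at the foot of the spigot, near the free end of the torque arm; the flange is 34 mm across. The spigot rises from here along this point's z: 18 mm diameter, 34 mm tall, the last 6 mm tapered to 11 mm. While the arm lies on its rest (joint 0) the spigot is exactly upright and the arm bears a downward push; this point is then 86 mm above the bench
- seated_center (a point): point on the spigot axis 24 mm above the flange: where the sleeve's centre lies when the sleeve is fully home. Moves with the arm; axes as spigot_seat
- bolt_head (a point): centre of the T-shaped bolt head behind the bracket, on the bolt axis, 90 mm above the bench: steel block 14 mm wide between the flats to grip, 34 long, 14 thick along the bolt. x = bolt axis, level, away from the bracket. Arm on its rest: the head's top leans 0.175 rad to -y (z is upright); arm level: head upright, so fingers closed firmly on the flats from straight above turn it upright and lift the arm
- torque_arm (a joint): angle of the bolt, head and torque arm, which turn together about the bolt's axis: 0 = arm lying on its rest post, drooping 0.175 rad; 0.175 = arm level and head upright; grows as the arm rises, to a stop at 0.6. Its greased bearing is heavily damped (1 N m per rad/s), so it swings slowly; let go, it sinks back to 0 by its own weight; with the sleeve on, it takes about 0.25 N m to raise
- stand: steel stand fixed to the bench. Origin on the bench below the bolt's axis, in the bracket's mid-plane; x along the bolt, away from the robot. Base plate 10 mm thick, x -46..76, y -125..55 mm. Bracket: upright plate x -4..4, 64 wide, top at 112 mm. The torque arm lies in front of it and points to -y, its spigot at x -22, y -101 mm, over a rest post
- gap (a point): middle of the gap between bracket and backing plate, at the height of the bolt axis (stand x 27, y 0, z 90 mm; axes as the stand). The gap is 46 mm wide along x, open above and at both ends; the backing plate is 6 mm thick, 100 wide, top 101 mm above the bench. The head stands in the gap on a 12 mm thick shank, 14 mm clear of the bracket; low gussets reach up to 39 mm only
- oil_bottle: bystander: small oil bottle, 39 mm wide, 135 mm tall; origin at the middle of its underside
- bit_box: bystander: small closed box 48 x 64 x 28 mm; origin at the middle of its underside. To its right, beyond about y = -0.43 m and x = 0.42 m, stands a tall solid computer: keep the arm clear of it
- puck: bystander: brown resin puck, 30 mm wide, 19 mm tall; origin at the middle of its underside
Things that resemble listed ones, but are neither listed nor needed, are in the scene too. Of the things that look like the part that bears sleeve_center, the smallest one is meant.

How it is judged:
On the way:
1. the sleeve is fully home on the spigot and let go, the arm on its rest (distance between sleeve_center and seated_center below 0.005 m and z of sleeve_center in the frame of seated_center below 0.003 m and angle between the z axis of sleeve_center and the z axis of seated_center, either way round below 0.12 rad and contact force between the fingers and sleeve below 0.5 N and value of joint torque_arm below 0.05 rad), for 0.2 s.
At the end, for the whole second after the job is handed in: Sleeve home on the spigot (centre within 5 mm, at most 3 mm high, within 0.12 rad of its axis), untouched by the robot; fingers grip the bolt head with over 8 N, grasp point within 24 mm of its centre, and hold the loaded arm still and level within 0.07 rad, off its rest (distance between sleeve_center and seated_center below 0.005 m and z of sleeve_center in the frame of seated_center below 0.003 m and angle between the z axis of sleeve_center and the z axis of seated_center, either way round below 0.12 rad and contact force between each of the fingers, the arm and sleeve below 0.5 N and value of joint torque_arm between 0.105 and 0.245 rad and contact force between the fingers and torque_arm_c0 above 8 N and distance between the grasp point and bolt_head below 0.024 m and not (velocity of joint torque_arm above 0.05 rad/s) and not (velocity of joint torque_arm below -0.05 rad/s)); the arm keeps its last pose, push and grip.
It fails at once if the oil bottle is moved by more than 3 cm (distance of oil_bottle from where it was at the start of the episode above 0.03 m).
It fails at once if the small box is moved by more than 3 cm (distance of bit_box from where it was at the start of the episode above 0.03 m).
It fails at once if the resin puck is moved by more than 3 cm (distance of puck from where it was at the start of the episode above 0.03 m).
It also fails if it takes over 51 s, if anything falls off the work surface, if the arm or the gripper's body presses on something with over 40 N, if the wrist force passes 120 N, or if a joint passes its speed limit or range.

### The arm

A 6-joint arm with a two-finger parallel gripper is mounted at the origin on a cart in front of the work surface, level with it; the furniture and walls round the work are solid. World frame = base frame: x ahead of the robot, y to its left, z up, the work surface at z = 0. Lengths are in m, angles in rad, forces in N, time in s.
With the tool pointing down it reaches from about 0.425 to 0.95 m from the base axis. Payload 3.5 kg.
Tool frame: the origin (TCP) lies on the centre line of the jaws, within the pads' length; the fingertips stand tip_extent ahead of it and the grasp point (between the pads) lies 2 mm behind it (tip_extent is the distance from the TCP to the fingertips, in m); z points along the fingers, y is the direction in which the jaws open and shut (so a half turn about z gives the same grasp; the last joint's range is limited). The gripper opens to 85 mm and grips with 20 to 120 N. Pads are 22 mm wide; open, the fingers measure 114 mm over their backs; the gripper's body (76 mm by 85 mm) begins 54 mm behind the grasp point. The pads swing forward as they close: fully open they stand 13 mm farther back than shut.
Start: joints at [1.022, 0.286, 1.577, -0, 1.279, -0.15], TCP at [0.262, 0.622, 0.248] pointing down, gripper open.
Joint ranges: [-2.77, 2.77], [-0.9, 2.22], [0.21, 2.48], [-1.53, 4.67], [0.24, 2.81], [-2.84, 2.84]. Speed limits (rad/s): [2.79, 2.79, 3.14, 3.14, 3.14, 3.14].

### API

Orientations are given as a unit quaternion [x, y, z, w].
In Python, from plant import * gives the robot as it stands.
- The arm moves only by the shell command python3 -m crank 'ROWS' [FORCE]. ROWS is JSON, a list of rows, each a list of 7 numbers: the gripper's target within -1 to 1 (shut at 1, half-way at 0, fully open at -1), then the shift along the tool's x, y, z in cm, then the turn, a rotation vector about the tool's x, y, z in degrees. In form: [[fingers, tx, ty, tz, wx, wy, wz], ...]. A call has 1 to 5 rows; each row shifts and turns the commanded pose from where the row before left it, along the tool's axes as they then stand; what a row does not reach is not made up. A row lasts 1/10 s, in which the tool goes at most 50 mm and 8.59 degrees, less where a joint would pass 70% of its speed; a pose out of reach is approached as far as the arm can. A call is refused whole if a number of a shift passes 5 or a number of a turn 8.59, either way. A call with a gripper value outside its range is refused whole. The fingers move at their own pace and stop on an object; FORCE is the grip in N (left out, the last holds). Time passes only in rows, so rows that do not move let the fingers close. It gives the time, the measured TCP pose, the force and the opening at its end, in the units of the state.
- get_state(): the state, without advancing time (a new reading comes with each control period).
- read_camera(name): name is "side" or "top" or "wrist"; returns a dict with "color" (400x640x3 uint8, red, green, blue), "vfov" (degrees; the focal length in pixels is half the picture's height over the tangent of half this angle, whatever the lens; pixels are square), "cx", "cy" (the principal point, pixels), "cam_to_world" (4x4, takes a point from camera to world coordinates). Camera axes: x right, y up, looking along -z (the intrinsics and any distortion apply to the point x, -y, -z); pixel columns grow to the right and rows downward; lengths in m; the calibration is good to about 2 mm. A picture is of the moment at which its call begins. There is no depth.
- sign_off(): hands the job in, once; it reports no verdict.
Trained networks look in the newest picture that a camera, given by its name, has taken for a name from the list of things; names that differ only in an ending like _2 or _b are one class to them, and where a whole thing is asked for, a point or a joint stands for the part that bears it (a point fixed in the world has none). Each returns a list of dicts, best first, with "p" (0 to 1); they miss things now and then, are a little off and sometimes report something else, mostly with a low value. They report only what shows in the picture. A call takes as long as a camera call. They do not tell look-alikes from the thing itself.
- trace(thing, camera): "pixels" (400x640 bool, what is visible of it) and "location" ([column, row] in pixels, amid what is visible of it).
- place_of(thing, camera): "location" ([column, row] in pixels: a listed point, or the origin of a listed thing).
The state is a dict: "time": time; "qpos": joint angles; "dq": joint speeds; "joint_efforts": joint torques, N m; "eef_pos": TCP position; "tcp_rot": TCP orientation; "contact_force": force on the tool from outside, world axes, zero at the start; "wrist_torque": the same for the moment, N m; "opening": opening from 0.0 (shut) to 1.0 (fully open).
Only numpy, scipy, OpenCV 4.12 (cv2) and the standard library are available. Lean on these libraries where they do the work, as an engineer would, in place of code of your own. Each camera call takes 0.05 s, during which the arm holds its last target.

## Working session

There is one attempt and no reset: what is moved stays moved. The work goes in short steps, Python scripts to look and compute and a shell command to move; the robot and the scene stay as the last step left them, time stands still between calls to the robot, and variables do not carry over. Pictures are saved under pics/ and viewed, and the job is handed in when it is done.

```bash
ls; mkdir -p pics
python3 - <<'E'
from plant import *
import cv2
s=get_state(); print({k:(v if not hasattr(v,'round') else v) for k,v in s.items()})
for n in ["side","top","wrist"]:
    c=read_camera(n); cv2.imwrite(f"pics/{n}0.png",c["color"][:,:,::-1]); print(n,{k:v for k,v in c.items() if k!="color"})
    for t in ["sleeve_center","spigot_seat","bolt_head","stand","gap","oil_bottle","bit_box","puck"]:
        try: print(t,[(round(d["p"],2),[round(float(x)) for x in d["location"]]) for d in place_of(t,n)])
        except Exception as e: print(t,e)
E
```

```text
pics
{'time': 0.0, 'qpos': array([ 1.02200584e+00,  2.87201369e-01,  1.57818464e+00,  6.20530484e-06,
        1.27861838e+00, -1.49999863e-01]), 'dq': array([-0.00064775, -0.00069377,  0.00037468,  0.00054812,  0.00114279,
        0.00110494]), 'joint_efforts': array([ 1.95741100e-03, -4.05967355e+01, -2.92635298e+01, -6.37658195e-05,
        5.83316025e-03,  8.45316777e-06]), 'eef_pos': array([0.26174726, 0.62150695, 0.2469192 ]), 'tcp_rot': array([ 1.98077394e-01,  9.80185641e-01, -1.13199006e-03, -4.15593985e-04]), 'contact_force': array([ 0.51089054,  0.63368635, -0.10469474]), 'wrist_torque': array([-0.01511438,  0.02494996, -0.04524228]), 'opening': 1.003857065165413}
side {'vfov': 46.64271097238144, 'cx': 326.0014595442588, 'cy': 202.89824854518525, 'cam_to_world': array([[ 0.93343071, -0.29666787,  0.20173072,  0.73355889],
       [ 0.35871112,  0.78084588, -0.51147439, -0.5438678 ],
       [-0.00578258,  0.54978896,  0.83528358,  0.83058784],
       [ 0.        ,  0.        ,  0.        ,  1.        ]])}
sleeve_center [(0.88, [283, 192]), (0.67, [300, 250]), (0.63, [268, 230
[... 920 characters left out ...]
[277, 190])]
gap [(0.88, [271, 167])]
oil_bottle [(0.76, [235, 244]), (0.66, [272, 187])]
bit_box [(0.94, [423, 202]), (0.68, [266, 170])]
puck [(0.68, [391, 190])]
wrist {'vfov': 66.06396461545087, 'cx': 317.8320388854211, 'cy': 204.1494122690964, 'cam_to_world': array([[ 3.88857970e-01, -8.75428023e-01, -2.87080575e-01,
         1.88581477e-01],
       [ 9.21297279e-01,  3.69800287e-01,  1.20245879e-01,
         6.53891020e-01],
       [ 8.95867061e-04, -3.11245121e-01,  9.50329244e-01,
         3.74455719e-01],
       [ 0.00000000e+00,  0.00000000e+00,  0.00000000e+00,
         1.00000000e+00]])}
sleeve_center []
spigot_seat []
bolt_head []
stand []
gap []
oil_bottle []
bit_box []
puck []
```

View pics/side0.png

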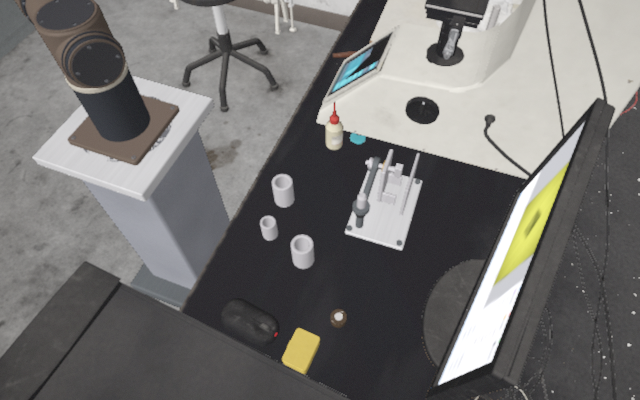

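View pics/top0.png

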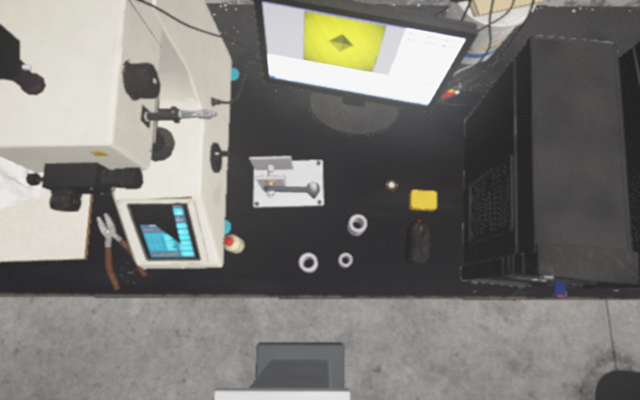

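Run:
```python
import cv2
a=cv2.imread("pics/side0.png")[120:300,230:450]; b=cv2.imread("pics/top0.png")[140:290,220:400]
cv2.imwrite("pics/sc.png",cv2.resize(a,None,fx=3.5,fy=3.3,interpolation=3)); cv2.imwrite("pics/tc.png",cv2.resize(b,None,fx=4,fy=4,interpolation=3))
```

```text
(no output)
```

View pics/sc.png

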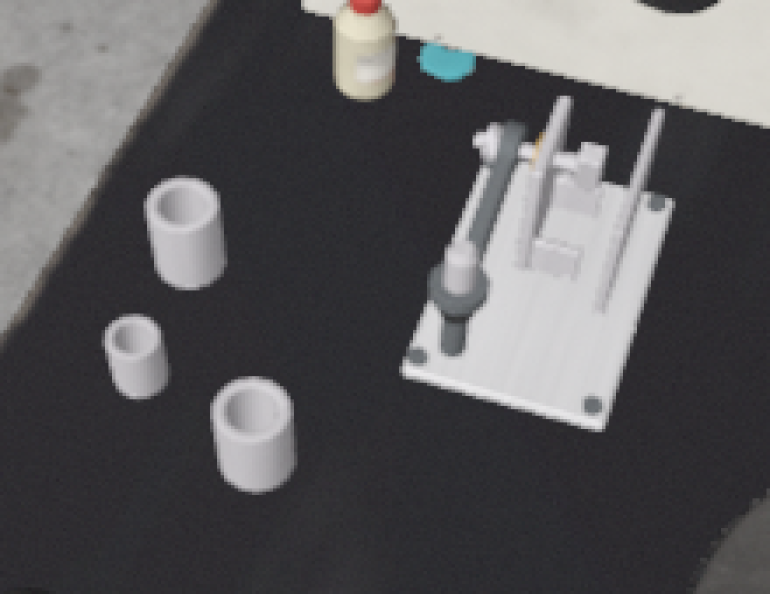

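View pics/tc.png

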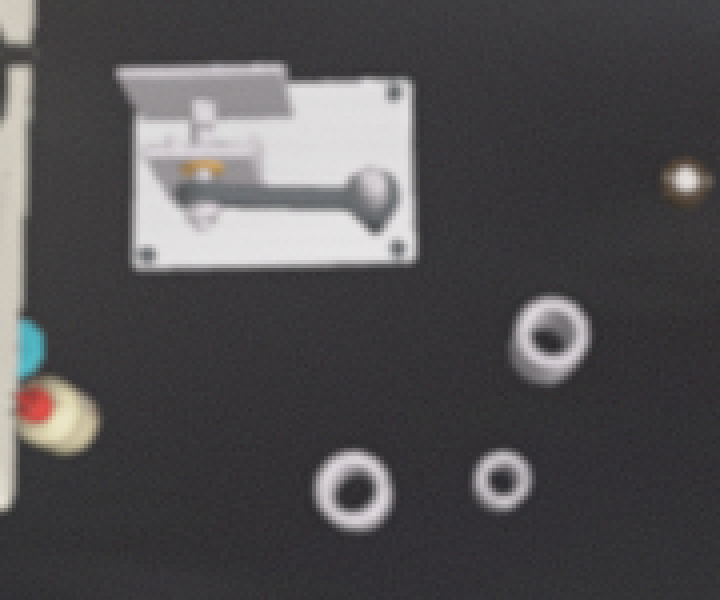

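The three tubes in the side picture are at (283,192), (268,229) and (302,252). In the top picture they are at (308,262), (345,260) and (357,224). The smallest, side (268,229) / top (345,260), is the sleeve: the crops show it about 25% narrower than the other two. Next I'll locate it.

```bash
cat > h.py <<'E'
from plant import *
import numpy as np, cv2
def ray(c,p):
    f=200/np.tan(np.radians(c["vfov"])/2); M=np.array(c["cam_to_world"])
    d=M[:3,:3]@np.array([(p[0]-c["cx"])/f,-(p[1]-c["cy"])/f,-1]); return M[:3,3],d/np.linalg.norm(d)
def atz(c,p,z):
    o,d=ray(c,p); return o+d*(z-o[2])/d[2]
def tri(rs):
    A=sum(np.eye(3)-np.outer(d,d) for o,d in rs); b=sum((np.eye(3)-np.outer(d,d))@o for o,d in rs)
    x=np.linalg.solve(A,b); return x,[np.linalg.norm(np.cross(x-o,d)) for o,d in rs]
def proj(c,X):
    f=200/np.tan(np.radians(c["vfov"])/2); M=np.array(c["cam_to_world"]); q=M[:3,:3].T@(np.array(X)-M[:3,3])
    return np.array([c["cx"]-f*q[0]/q[2],c["cy"]+f*q[1]/q[2]])
E
python3 - <<'E'
from h import *
np.set_printoptions(precision=4,suppress=True)
cs=read_camera("side"); ct=read_camera("top")
def best(t,n,near):
    l=[np.array(d["location"],float) for d in place_of(t,n)]; l.sort(key=lambda p:np.linalg.norm(p-near)); return l[0] if l else None
for t,a,b,z in [("sleeve_center",(268,229),(345,260),.024),("spigot_seat",(359,205),(313,186),.086),("bolt_head",(399,170),(265,172),.09),("gap",(400,170),(271,167),.09),("stand",(385,194),(277,190),0),("oil_bottle",(335,144),(235,244),0),("puck",(337,320),(391,190),0),("bit_box",(302,350),(423,202),0)]:
    p=best(t,"side",a);q=best(t,"top",b)
    print(t,p,q); 
    if p is None or q is None: continue
    x,e=tri([ray(cs,p),ray(ct,q)]); print("   tri",x,np.array(e),"side@z",atz(cs,p,z)[:2],"top@z",atz(ct,q,z)[:2])
for n,c in (("side",cs),("top",ct)):
    for d in trace("sleeve_center",n): 
        m=d["pixels"]; ys,xs=np.where(m); print(n,round(d["p"],2),d["location"],m.sum(),xs.min(),xs.max(),ys.min(),ys.max(), (xs.min()+xs.max())/2,(ys.min()+ys.max())/2)
E
```

```text
sleeve_center [268.2 227.5] [341.8 260.4]
   tri [ 0.4507 -0.1429  0.0186] [0.0017 0.0017] side@z [ 0.4513 -0.1466] top@z [ 0.4516 -0.1416]
spigot_seat [359.9 208.3] [310.9 186.8]
   tri [ 0.6202 -0.0676  0.0765] [0.0042 0.0042] side@z [ 0.6186 -0.0765] top@z [ 0.6212 -0.0655]
bolt_head [399.2 170.8] [264.2 172.4]
   tri [0.6619 0.0504 0.0682] [0. 0.] side@z [0.664  0.0334] top@z [0.6552 0.0468]
gap [401.4 169.6] [272.1 170.3]
   tri [0.6637 0.0302 0.0947] [0.0051 0.0051] side@z [0.6673 0.0378] top@z [0.6605 0.0281]
stand [383.  193.9] [275.6 192.7]
   tri [ 0.635   0.0336 -0.0099] [0.0052 0.0052] side@z [0.6402 0.0305] top@z [0.628  0.0295]
oil_bottle [332.8 144.7] [235.4 244.9]
   tri [ 0.4898  0.1265 -0.0035] [0.0019 0.0019] side@z [0.4894 0.1223] top@z [0.4909 0.1269]
puck [337.4 321.5] [392.4 187.5]
   tri [ 0.6446 -0.2737  0.0041] [0.0022 0.0022] side@z [ 0.6459 -0.271 ] top@z [ 0.6439 -0.2757]
bit_box [298.2 348.8] [419.2 203. ]
   tri [ 0.6002 -0.3432  0.0066] [0.0013 0.0013] side@z [ 0.5981 -0.3424] top@z [ 0.6027 -0.344 ]
side 0.69 [268.1, 228.4] 336 261 277 216 239 269.0 227.5
side 0.64 [281.1, 189.2] 602 272 294 174 206 283.0 190.0
side 0.58 [301.4, 251.1] 660 291 314 234 268 302.5 251.0
top 0.45 [302.5, 260.3] 187 299 316 253 271 307.5 262.0
top 0.44 [347.8, 259.1] 112 339 352 253 266 345.5 259.5
```

```bash
python3 -m crank '[[-1,0,-4.3,0,0,0,-7.6],[-1,0,-4.3,0,0,0,-7.6],[-1,0,-4.3,0,0,0,-7.6],[-1,0,-4.3,0,0,0,0],[-1,0,-4.3,0,0,0,0]]' 40
python3 -m crank '[[-1,-2.2,-4.3,0,0,0,0],[-1,-3,-3,0,0,0,0],[-1,-3.5,-3,0,0,0,0],[-1,-3,-3.5,0,0,0,0],[-1,-2.5,-3.5,0,0,0,0]]'
```

```text
time: 2.85
eef_pos: [0.2278, 0.4108, 0.2483]
tcp_rot: [-0.0, 1.0, 0.0, 0.0]
contact_force: [-0.7, -0.6, 0.7]
opening: 1.001
time: 3.35
eef_pos: [0.3714, 0.2376, 0.2489]
tcp_rot: [0.001, 1.0, 0.0, 0.001]
contact_force: [1.3, 1.1, -1.1]
opening: 0.999
```

```bash
python3 -m crank '[[-1,-2,-4,0,0,0,0],[-1,-2,-4,0,0,0,0],[-1,-1,-4.6,0,0,0,0],[-1,-1,-4.8,0,0,0,0],[-1,0,-4.8,0,0,0,0]]'
python3 -m crank '[[-1,0,-4.8,0,0,0,0],[-1,0,-4.8,0,0,0,0],[-1,-1,-4.8,2,0,0,0],[-1,-1,-2,2,0,0,0],[-1,0,0,0,0,0,0]]'
python3 - <<'E'
from h import *
np.set_printoptions(precision=4,suppress=True)
c=read_camera("wrist"); cv2.imwrite("pics/w1.png",c["color"][:,:,::-1]); np.save("w1.npy",c,allow_pickle=True)
for d in trace("sleeve_center","wrist"):
    ys,xs=np.where(d["pixels"]); print(round(d["p"],2),d["location"],len(xs),xs.min(),xs.max(),ys.min(),ys.max(),atz(c,d["location"],.024))
for d in place_of("sleeve_center","wrist"): print(d, atz(c,d["location"],.024))
print(get_state()["eef_pos"])
E
```

```text
time: 3.85
eef_pos: [0.4305, 0.0151, 0.2489]
tcp_rot: [0.0, 1.0, -0.0, 0.001]
contact_force: [0.8, 0.3, -0.3]
opening: 1.002
time: 4.35
eef_pos: [0.4482, -0.146, 0.2069]
tcp_rot: [0.002, 1.0, 0.001, -0.002]
contact_force: [-0.5, 0.7, -1.3]
opening: 0.996
0.93 [317.5, 191.4] 1032 299 331 171 211 [ 0.455  -0.1449  0.024 ]
0.78 [404.7, 186.4] 2339 377 435 159 214 [ 0.4502 -0.0543  0.024 ]
0.7 [289.9, 272.6] 2207 265 309 239 301 [ 0.5506 -0.1769  0.024 ]
{'location': [403.4, 184.1], 'p': 0.93} [ 0.4477 -0.0559  0.024 ]
{'location': [316.8, 189.4], 'p': 0.91} [ 0.4528 -0.1456  0.024 ]
{'location': [285.9, 267.1], 'p': 0.77} [ 0.5435 -0.1812  0.024 ]
[ 0.4492 -0.1436  0.2099]
```

View pics/w1.png

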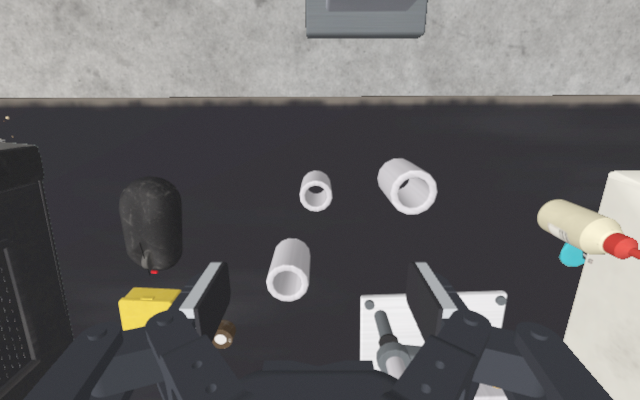

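```bash
cat >> h.py <<'E'
def fitcyl(c,m,r,z0,z1,x0):
    from scipy.optimize import minimize
    a=np.linspace(0,2*np.pi,60,endpoint=False)
    def sil(x):
        P=np.array([proj(c,[x[0]+r*np.cos(t),x[1]+r*np.sin(t),z]) for z in (z0,z1) for t in a])*8
        im=np.zeros((3200,5120),np.uint8); 
        return P
    def cost(x):
        P=sil(x)/8; h=cv2.convexHull(((P+.5)*16).astype(np.int32))
        big=np.zeros((400,640),np.uint8); cv2.fillConvexPoly(big,h,255,lineType=cv2.LINE_AA,shift=4)
        return np.abs(big/255.-m).sum()
    b=minimize(cost,x0,method="Nelder-Mead",options=dict(initial_simplex=[[x0[0],x0[1]],[x0[0]+.006,x0[1]],[x0[0],x0[1]+.006]]))
    return b.x,b.fun
E
python3 - <<'E'
from h import *
c=np.load("w1.npy",allow_pickle=True).item()
g=cv2.cvtColor(c["color"],cv2.COLOR_RGB2GRAY)
m=np.zeros((400,640)); m[160:222,292:338]=(g[160:222,292:338]>85)
m=cv2.morphologyEx(m,cv2.MORPH_CLOSE,np.ones((15,15)))
print(m.sum(),fitcyl(c,m,.016,0,.048,[.4528,-.1456]))
im=c["color"][150:230,280:350,::-1].copy()
cv2.imwrite("pics/w1c.png",cv2.resize(im,None,fx=7,fy=7,interpolation=cv2.INTER_NEAREST))
E
```

```text
1130.0 (array([ 0.45217789, -0.14737368]), np.float64(58.913725490196086))
```

View pics/w1c.png

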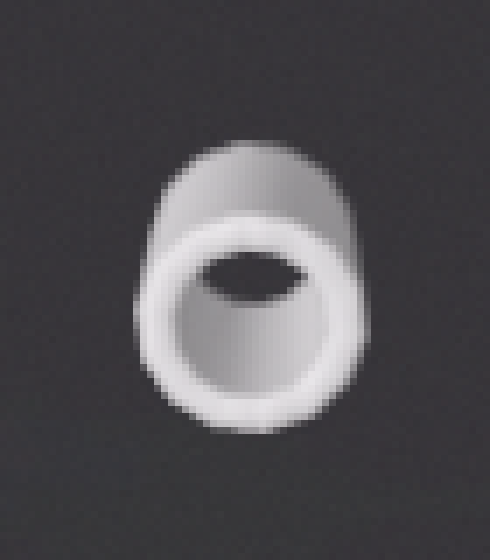

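```bash
python3 - <<'E'
import plant; print([n for n in dir(plant) if n[0]!='_']); print(getattr(plant,'tip_extent',None))
E
python3 -m crank '[[-1,-0.3,-0.3,4.5,0,0,0],[-1,0,0,4.5,0,0,0],[-1,0,0,4,0,0,0],[-1,0,0,0,0,0,0]]'
python3 - <<'E'
from h import *
c=read_camera("wrist"); cv2.imwrite("pics/w2.png",c["color"][:,:,::-1]);s=get_state();print(s["eef_pos"],s["tcp_rot"])
E
```

```text
['Unreachable', 'get_state', 'place_of', 'read_camera', 'sign_off', 'tip_extent', 'trace']
0.017
time: 4.9
eef_pos: [0.4486, -0.1437, 0.0752]
tcp_rot: [-0.001, 1.0, 0.003, -0.005]
contact_force: [-0.5, 0.5, -0.5]
opening: 1.002
[ 0.45088596 -0.14516269  0.07829275] [-5.62183479e-04  9.99996733e-01  1.30430070e-03 -2.12517302e-03]
```

View pics/w2.png

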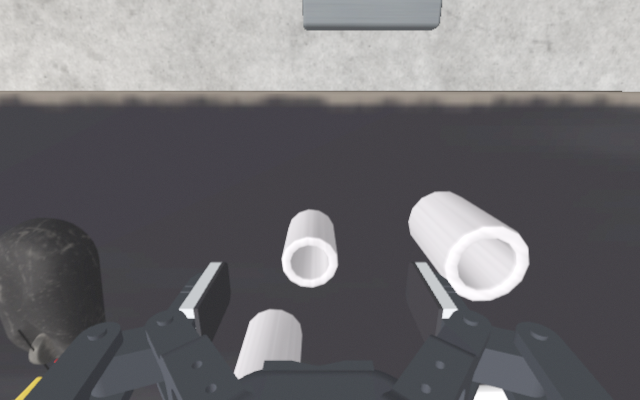

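```bash
python3 - <<'E'
from h import *
c=read_camera("wrist")
g=cv2.cvtColor(c["color"],cv2.COLOR_RGB2GRAY)
m=np.zeros((400,640)); m[200:295,275:345]=(g[200:295,275:345]>100)
m=cv2.morphologyEx(m,cv2.MORPH_CLOSE,np.ones((25,25)))
print(m.sum(),fitcyl(c,m,.016,0,.048,[.4528,-.1456]))
E
python3 -m crank '[[-1,-0.2,-0.2,2.5,0,0,0],[-1,0,0,2.3,0,0,0],[-0.2,0,0,0,0,0,0],[0,0,0,0,0,0,0]]' 40
```

```text
3473.0 (array([ 0.45263504, -0.14773666]), np.float64(136.6156862745098))
time: 5.4
eef_pos: [0.456, -0.1499, 0.0341]
tcp_rot: [0.0, 1.0, -0.001, 0.002]
contact_force: [0.7, 0.4, 0.8]
opening: 0.694
```

```bash
python3 -m crank '[[0.6,0,0,0,0,0,0],[1,0,0,0,0,0,0],[1,0,0,0,0,0,0],[1,0,0,0,0,0,0],[1,0,0,0,0,0,0]]' 60
python3 - <<'E'
from h import *
for i in range(4):
    c=read_camera("wrist"); s=get_state();print(s["eef_pos"],s["tcp_rot"],s["opening"])
cv2.imwrite("pics/w3.png",c["color"][:,:,::-1])
E
```

```text
time: 5.9
eef_pos: [0.4559, -0.1499, 0.0341]
tcp_rot: [0.0, 1.0, -0.001, 0.002]
contact_force: [-0.9, 1.7, 7.9]
opening: 0.357
[ 0.45584391 -0.14986137  0.03401816] [ 3.98527340e-04  9.99998477e-01 -6.80216600e-04  1.55708412e-03] 0.3576556165138849
[ 0.45589855 -0.14987056  0.03405033] [ 3.93508942e-04  9.99998397e-01 -6.96066405e-04  1.60205224e-03] 0.3582898819076253
[ 0.45586928 -0.14983972  0.03404068] [ 3.45330931e-04  9.99998476e-01 -6.90360525e-04  1.56572095e-03] 0.3601718806081112
[ 0.45585714 -0.14988464  0.03403642] [ 4.03909551e-04  9.99998434e-01 -6.95993646e-04  1.57633132e-03] 0.3578770253104229
```

View pics/w3.png

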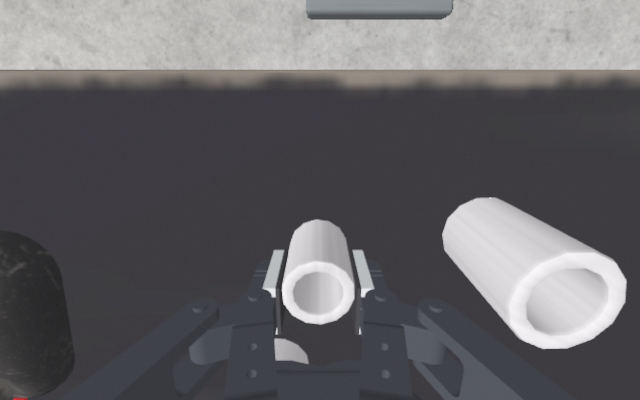

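```bash
python3 -m crank '[[1,0,0,-3,0,0,0],[1,0,0,-5,0,0,0],[1,0,0,-5,0,0,0],[1,0,0,-5,0,0,0],[1,0,0,0,0,0,0]]' 60
python3 - <<'E'
from h import *
np.set_printoptions(precision=4,suppress=True)
c=read_camera("wrist"); c=read_camera("wrist"); s=get_state();print(s["eef_pos"],s["tcp_rot"],s["opening"],s["contact_force"])
print(c["cam_to_world"])
cv2.imwrite("pics/w4.png",c["color"][:,:,::-1]); np.save("w4.npy",c,allow_pickle=True)
c=read_camera("top"); cv2.imwrite("pics/t4.png",c["color"][:,:,::-1])
E
```

```text
time: 6.6
eef_pos: [0.4583, -0.1515, 0.2212]
tcp_rot: [0.0, 1.0, -0.005, 0.008]
contact_force: [1.4, -1.2, -1.1]
opening: 0.359
[ 0.4548 -0.1495  0.2136] [ 0.0004  1.     -0.0011  0.0019] 0.3626843853637454 [ 0.2257  1.0372 -1.4874]
[[ 0.0013 -0.9472 -0.3207  0.3755]
 [ 1.     -0.0002  0.0049 -0.1489]
 [-0.0047 -0.3207  0.9472  0.3423]
 [ 0.      0.      0.      1.    ]]
```

View pics/w4.png

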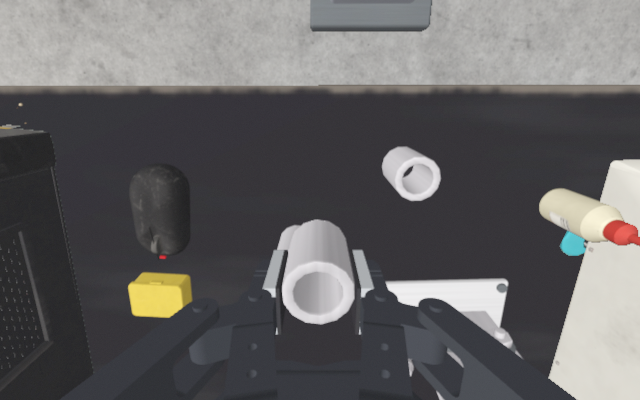

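```bash
python3 -m crank '[[1,-3,2,-2,0,0,0],[1,-4,3,-2,0,0,0],[1,-4,3,-1.5,0,0,0],[1,-4,2.5,0,0,0,0],[1,-4,1.5,0,0,0,0]]' 60
python3 -m crank '[[1,-0.5,0,0,0,0,0],[1,0,0,0,0,0,0]]' 60
python3 - <<'E'
from h import *
np.set_printoptions(precision=4,suppress=True)
c=read_camera("wrist"); s=get_state();print(s["eef_pos"],s["tcp_rot"],s["opening"],s["contact_force"])
print(c["cam_to_world"])
cv2.imwrite("pics/w5.png",c["color"][:,:,::-1]); np.save("w5.npy",c,allow_pickle=True)
for t in ["spigot_seat","bolt_head","gap","stand"]: print(t,[(round(d["p"],2),d["location"]) for d in place_of(t,"wrist")])
E
```

```text
time: 7.25
eef_pos: [0.6402, -0.0305, 0.2617]
tcp_rot: [-0.0, 1.0, 0.001, -0.002]
contact_force: [1.4, -0.5, -1.8]
opening: 0.359
time: 7.45
eef_pos: [0.6441, -0.0322, 0.2603]
tcp_rot: [-0.0, 1.0, 0.001, -0.003]
contact_force: [0.9, -0.1, -2.1]
opening: 0.36
[ 0.6435 -0.0327  0.2611] [ 0.0003  1.      0.0004 -0.0031] 0.3599069302946728 [ 0.3279  0.1569 -1.5527]
[[ 0.0002 -0.9523 -0.3051  0.5652]
 [ 1.      0.0008 -0.0018 -0.0315]
 [ 0.002  -0.3051  0.9523  0.3869]
 [ 0.      0.      0.      1.    ]]
spigot_seat [(0.59, [278.7, 160.4])]
bolt_head [(0.66, [380.7, 204.9])]
gap [(0.83, [383.6, 206.3]), (0.6, [458.7, 37.1])]
stand [(0.82, [371.0, 166.3])]
```

View pics/w5.png

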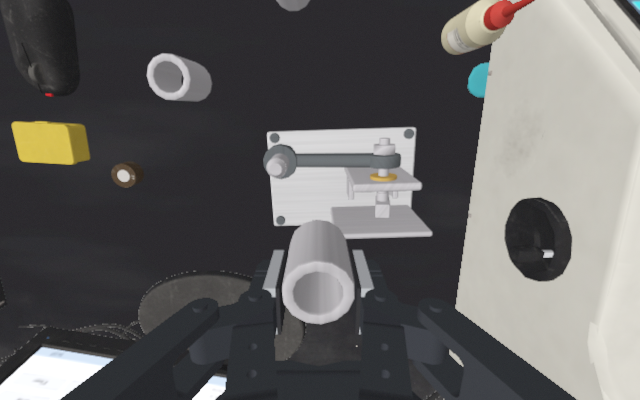

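Run:
```python
from h import *
c=np.load("w5.npy",allow_pickle=True).item()
im=c["color"][120:245,255:440,::-1]
im=cv2.resize(im,None,fx=4.3,fy=4.3,interpolation=cv2.INTER_CUBIC)
for x in range(260,440,20): cv2.putText(im,str(x),(int((x-255+.5)*4.3),10),0,.35,(0,255,255),1); cv2.line(im,(int((x-255+.5)*4.3),12),(int((x-255+.5)*4.3),18),(0,255,255),1)
for y in range(130,245,10): cv2.putText(im,str(y),(0,int((y-120+.5)*4.3)),0,.35,(0,255,255),1); cv2.line(im,(24,int((y-120+.5)*4.3)),(30,int((y-120+.5)*4.3)),(0,255,255),1)
cv2.imwrite("pics/w5c.png",im)
```

```text
(no output)
```

View pics/w5c.png

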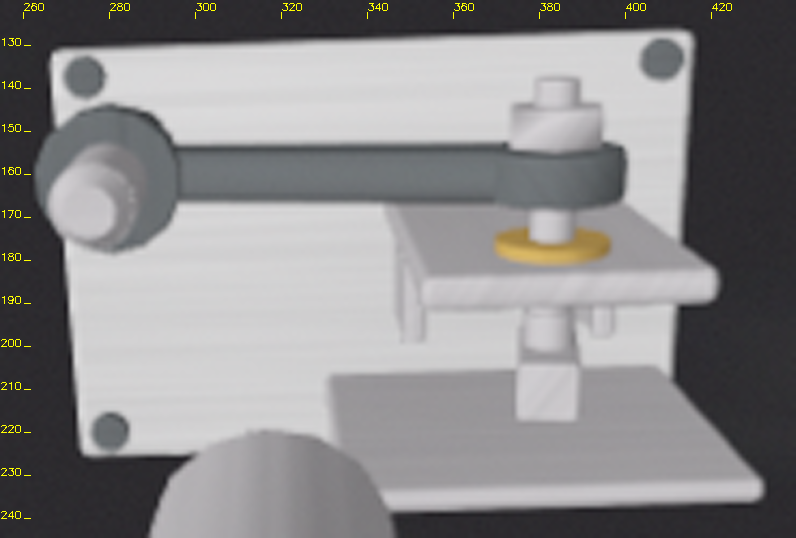

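```bash
cat > fit.py <<'E'
from h import *
from scipy.optimize import least_squares
np.set_printoptions(precision=4,suppress=True)
c=np.load("w5.npy",allow_pickle=True).item()
F=[((-46,-125,10),(266.6,131.8)),((-46,55,10),(415.7,126.9)),((76,-125,10),(273.8,225.6)),((-22,-101,120),(274.5,167.2)),((-22,-101,86),(279.,161.2)),
((-4,-32,112),(354.5,183.7)),((-4,32,112),(421.5,181.8)),((4,-32,112),(352.6,190)),((4,32,112),(420.8,189.3)),((50,50,101),(431.7,231.6)),((56,50,101),(431.2,235.8)),((25,-3,106.7),(381.9,210.2))]
def w(p,q):
    ca,sa=np.cos(p[2]),np.sin(p[2]); q=np.array(q)/1000
    return np.array([p[0]+ca*q[0]-sa*q[1],p[1]+sa*q[0]+ca*q[1],q[2]])
def res(p): return np.concatenate([proj(c,w(p,q))-np.array(x) for q,x in F])
r=least_squares(res,[.64,.03,0.,],loss="soft_l1"); p=r.x
print(p,np.degrees(p[2])); print(res(p).reshape(-1,2))
for n,q in [("seat",(-22,-101,86)),("head",(25,0,90)),("gap",(27,0,90))]: print(n,w(p,q))
# variant with free camera z offset / pixel shift
def res2(p): return (np.concatenate([proj(c,w(p,q)+[0,0,p[3]])-np.array(x) for q,x in F]))
r2=least_squares(res2,[*p,0]); print(r2.x, w(r2.x,(-22,-101,86)), np.abs(r2.fun).mean(),np.abs(r.fun).mean())
# sleeve rim in hand
o,d=ray(c,(317.5,291.5)); print("rim rel tcp", (o+d*(.2606+.014-o[2])/d[2]))
E
python3 fit.py
```

```text
[0.6364 0.0327 0.0266] 1.5260585131837452
[[-1.2282 -1.1238]
 [ 0.5627 -0.4093]
 [-1.1145  0.0937]
 [ 0.2315  0.4684]
 [ 0.2778 -0.1771]
 [-2.2585 -0.3697]
 [ 0.5181 -0.3268]
 [-0.4211  1.7261]
 [ 0.5573  0.5968]
 [ 0.6027 -0.804 ]
 [ 0.5884  0.4905]
 [-0.3622  0.2826]]
seat [ 0.6171 -0.0688  0.086 ]
head [0.6614 0.0334 0.09  ]
gap [0.6634 0.0335 0.09  ]
[ 0.6368  0.0332  0.0266 -0.002 ] [ 0.6175 -0.0684  0.086 ] 0.5480243689233854 0.649665483871028
rim rel tcp [ 0.6399 -0.0314  0.2746]
```

```bash
python3 -m crank '[[1,1.2,-2,0,0,0,-1.5],[1,1.1,-1.7,1.5,0,0,0],[1,0,0,3.5,0,0,0],[1,0,0,3,0,0,0],[1,0,0,0,0,0,0]]' 60
python3 - <<'E'
from h import *
np.set_printoptions(precision=4,suppress=True)
c=read_camera("wrist");c=read_camera("wrist"); s=get_state();print(s["eef_pos"],s["tcp_rot"],s["opening"],s["contact_force"])
cv2.imwrite("pics/w6.png",c["color"][:,:,::-1]); np.save("w6.npy",c,allow_pickle=True)
for n in ("side","top"):
    c=read_camera(n); np.save(n+"6.npy",c,allow_pickle=True)
    u=(359,190) if n=="side" else (313,186)
    im=c["color"][u[1]-45:u[1]+45,u[0]-50:u[0]+50,::-1]; cv2.imwrite(f"pics/{n}6.png",cv2.resize(im,None,fx=6,fy=6,interpolation=2))
E
```

```text
time: 8.2
eef_pos: [0.6182, -0.0699, 0.1792]
tcp_rot: [-0.012, 1.0, 0.001, -0.005]
contact_force: [0.0, 0.3, -3.7]
opening: 0.361
[ 0.6217 -0.0704  0.1848] [-0.0123  0.9999  0.0001 -0.0002] 0.3561044246090295 [ 1.0229 -0.0165 -1.5076]
```

View pics/w6.png

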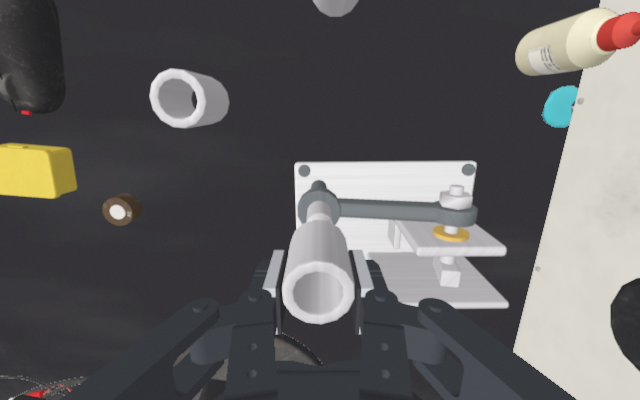

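View pics/side6.png

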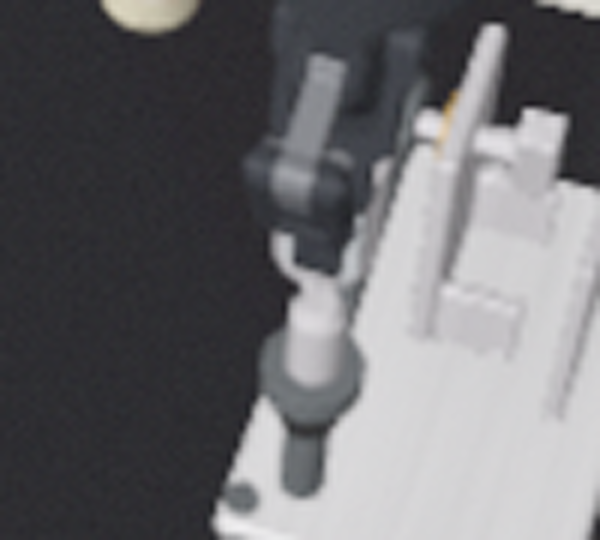

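Run:
```python
from h import *
c=np.load("w6.npy",allow_pickle=True).item()
im=c["color"][150:330,270:520,::-1]; k=3.2
im=cv2.resize(im,None,fx=k,fy=k,interpolation=cv2.INTER_CUBIC)
for x in range(280,520,20): cv2.putText(im,str(x),(int((x-270+.5)*k),10),0,.35,(0,255,255),1); cv2.line(im,(int((x-270+.5)*k),12),(int((x-270+.5)*k),18),(0,255,255),1)
for y in range(160,330,10): cv2.putText(im,str(y),(0,int((y-150+.5)*k)),0,.35,(0,255,255),1); cv2.line(im,(24,int((y-150+.5)*k)),(30,int((y-150+.5)*k)),(0,255,255),1)
cv2.imwrite("pics/w6c.png",im)
```

```text
(no output)
```

View pics/w6c.png

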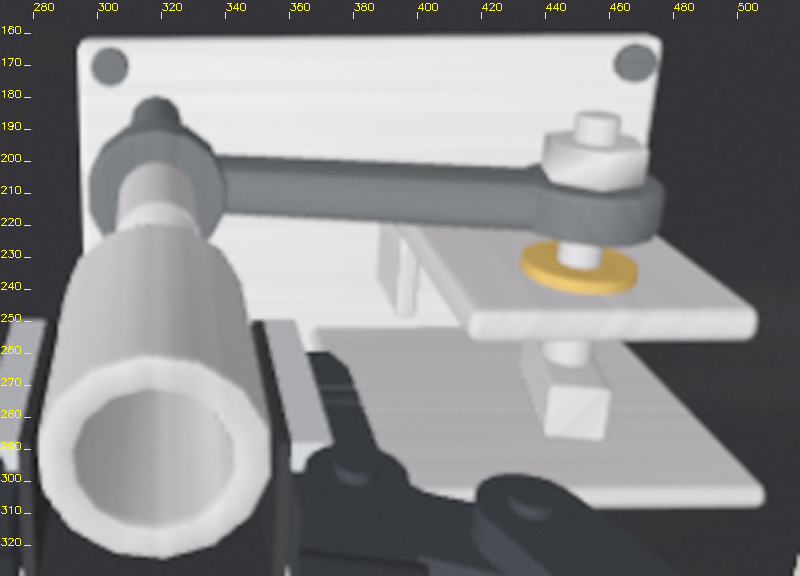

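```bash
cat > fit6.py <<'E'
import fit
from fit import *
c6=np.load("w6.npy",allow_pickle=True).item(); fit.c=c6
fit.F=[((-46,-125,10),(293.9,161.4)),((-46,55,10),(476.4,160.4)),((-4,32,112),(505.4,245.8)),((4,32,112),(505.1,255.1)),((4,-32,112),(417,255.8)),((-4,-32,112),(418.9,246.4)),((50,50,101),(507.6,300.8)),((56,50,101),(507,307.6)),((25,-3,106.7),(450.1,278.3))]
r=least_squares(fit.res,[.636,.033,0.02],loss="soft_l1"); p=r.x; print(p,r.fun.reshape(-1,2))
s=w(p,(-22,-101,86)); print("seat",s,"proj seat",proj(c6,s),"tip",proj(c6,w(p,(-22,-101,120))))
for z in (.198,.194):
    o,d=ray(c6,(317.9,292.5)); print("rim",o+d*(z-o[2])/d[2])
print(c6["cam_to_world"])
E
python3 fit6.py | tail -22
```

```text
[-0.3622  0.2826]]
seat [ 0.6171 -0.0688  0.086 ]
head [0.6614 0.0334 0.09  ]
gap [0.6634 0.0335 0.09  ]
[ 0.6368  0.0332  0.0266 -0.002 ] [ 0.6175 -0.0684  0.086 ] 0.5480243689233854 0.649665483871028
rim rel tcp [ 0.6399 -0.0314  0.2746]
[0.6366 0.0327 0.0258] [[-0.6407 -0.0244]
 [ 1.015   0.5083]
 [ 1.9322 -0.3665]
 [ 0.132   0.5702]
 [-1.6472  0.1471]
 [-2.4651 -0.6918]
 [ 1.5174  0.6435]
 [ 0.6986  0.2733]
 [-0.8621 -0.5326]]
seat [ 0.6172 -0.0688  0.086 ] proj seat [318.154  209.7865] tip [318.3354 226.4785]
rim [ 0.6153 -0.0694  0.198 ]
rim [ 0.618  -0.0693  0.194 ]
[[-0.0237 -0.9516 -0.3065  0.5409]
 [ 0.9997 -0.0218 -0.0097 -0.0715]
 [ 0.0025 -0.3067  0.9518  0.3088]
 [ 0.      0.      0.      1.    ]]
```

```bash
python3 -m crank '[[1,0,0,1.5,0,0,0],[1,0,0,1,0,0,0],[1,0,0,0.7,0,0,0],[1,0,0,0,0,0,0]]' 60
python3 - <<'E'
from h import *
np.set_printoptions(precision=4,suppress=True)
c=read_camera("wrist"); s=get_state();print(s["eef_pos"],s["tcp_rot"],s["opening"],s["contact_force"],s["wrist_torque"])
cv2.imwrite("pics/w7.png",cv2.resize(c["color"][150:330,220:470,::-1],None,fx=3,fy=3,interpolation=2))
c=read_camera("side");u=(359,190)
im=c["color"][u[1]-45:u[1]+45,u[0]-50:u[0]+50,::-1]; cv2.imwrite(f"pics/side7.png",cv2.resize(im,None,fx=6,fy=6,interpolation=2))
E
```

```text
time: 8.8
eef_pos: [0.621, -0.0696, 0.1501]
tcp_rot: [-0.013, 1.0, 0.001, -0.002]
contact_force: [-0.9, 0.3, -2.0]
opening: 0.361
[ 0.6216 -0.0698  0.1511] [-0.0127  0.9999  0.0003 -0.0011] 0.3576896258487419 [-0.292   0.4769 -1.4514] [-0.0871 -0.082  -0.0048]
```

View pics/w7.png

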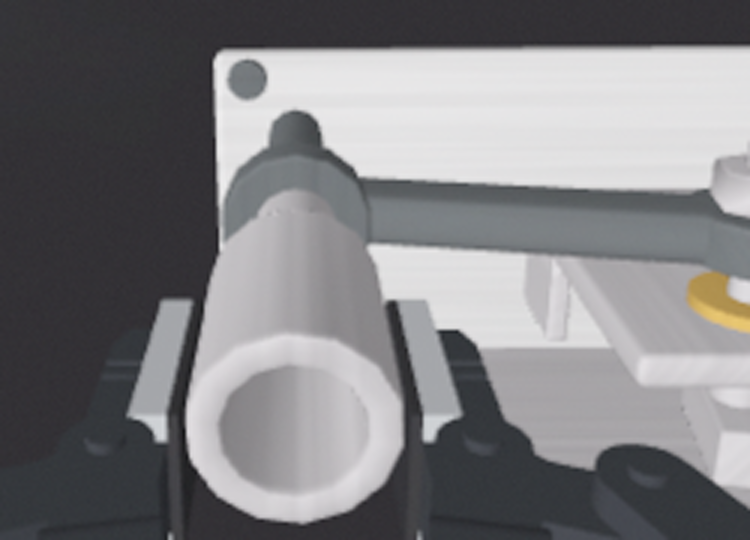

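View pics/side7.png

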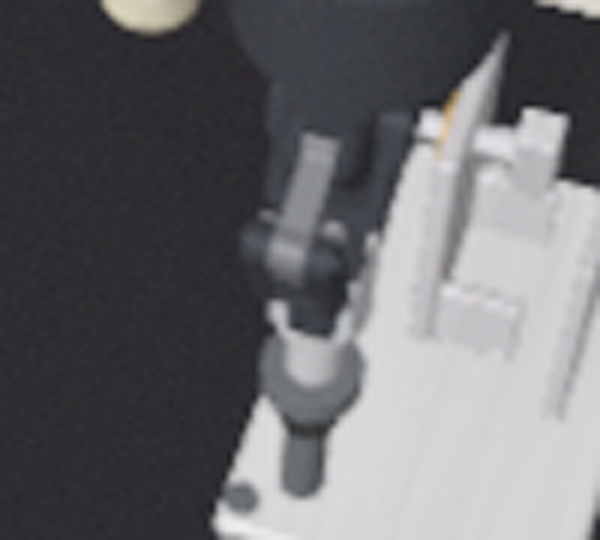

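```bash
python3 -m crank '[[1,0,0,0.5,0,0,0],[1,0,0,0.4,0,0,0],[1,0,0,0,0,0,0]]' 60; python3 -m crank '[[1,0,0,0.6,0,0,0],[1,0,0,0,0,0,0]]' 60
```

```text
time: 9.2
eef_pos: [0.6218, -0.07, 0.1426]
tcp_rot: [-0.013, 1.0, 0.0, -0.001]
contact_force: [0.1, 0.1, -1.7]
opening: 0.36
time: 9.4
eef_pos: [0.6216, -0.0699, 0.1363]
tcp_rot: [-0.013, 1.0, 0.0, -0.001]
contact_force: [0.2, 0.2, -2.6]
opening: 0.358
```

```bash
python3 -m crank '[[1,0,0,0.6,0,0,0],[1,0,0,0.5,0,0,0],[1,0,0,0,0,0,0]]' 60; python3 -m crank '[[1,0,0,0.5,0,0,0],[1,0,0,0,0,0,0]]' 60
```

```text
time: 9.7
eef_pos: [0.6215, -0.0699, 0.1251]
tcp_rot: [-0.013, 1.0, 0.0, -0.001]
contact_force: [0.4, 0.1, -1.2]
opening: 0.36
time: 9.9
eef_pos: [0.6218, -0.0699, 0.1205]
tcp_rot: [-0.013, 1.0, 0.0, -0.001]
contact_force: [-0.3, -0.0, -2.2]
opening: 0.36
```

```bash
python3 -m crank '[[1,0,0,0.2,0,0,0],[1,0,0,0,0,0,0]]' 60; python3 -m crank '[[1,0,0,0.2,0,0,0],[1,0,0,0,0,0,0]]' 60
```

```text
time: 10.1
eef_pos: [0.6225, -0.0702, 0.1201]
tcp_rot: [-0.013, 1.0, -0.0, 0.0]
contact_force: [-1.0, 0.8, 0.9]
opening: 0.362
time: 10.3
eef_pos: [0.6227, -0.0702, 0.1199]
tcp_rot: [-0.013, 1.0, -0.0, 0.0]
contact_force: [-4.6, 0.7, 8.3]
opening: 0.361
```

```bash
python3 -m crank '[[1,0,0,0.3,0,0,0],[1,0,0,0,0,0,0]]' 60; python3 -m crank '[[1,0,0,0.2,0,0,0],[1,0,0,0,0,0,0]]' 60
python3 - <<'E'
from h import *
c=read_camera("wrist")
cv2.imwrite("pics/w8.png",cv2.resize(c["color"][150:330,220:470,::-1],None,fx=3,fy=3,interpolation=2))
c=read_camera("side");u=(359,190)
im=c["color"][u[1]-45:u[1]+45,u[0]-50:u[0]+50,::-1]; cv2.imwrite(f"pics/side8.png",cv2.resize(im,None,fx=6,fy=6,interpolation=2))
E
```

```text
time: 10.5
eef_pos: [0.6229, -0.0702, 0.1197]
tcp_rot: [-0.013, 1.0, -0.0, -0.0]
contact_force: [-9.7, 1.4, 19.5]
opening: 0.356
time: 10.7
eef_pos: [0.623, -0.0702, 0.1196]
tcp_rot: [-0.013, 1.0, -0.0, -0.0]
contact_force: [-13.6, 1.4, 25.7]
opening: 0.358
```

View pics/w8.png

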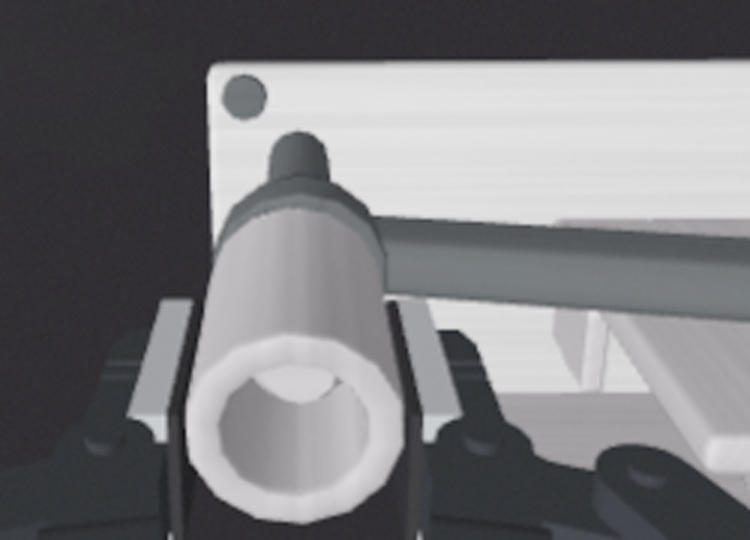

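View pics/side8.png

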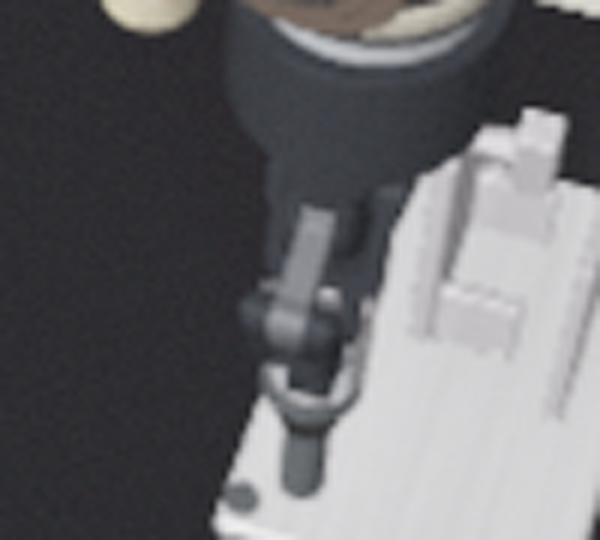

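```bash
python3 -m crank '[[1,0,0,-0.7,0,0,0],[1,0,0,0,0,0,0]]' 20; python3 -m crank '[[-0.1,0,0,0,0,0,0],[-0.1,0,0,0,0,0,0],[-0.1,0,0,0,0,0,0],[-0.1,0,0,0,0,0,0]]' 20
python3 - <<'E'
from h import *
s=get_state(); print(s["eef_pos"])
c=read_camera("wrist")
cv2.imwrite("pics/w9.png",c["color"][:,:,::-1])
E
```

```text
time: 11.0
eef_pos: [0.6226, -0.07, 0.1205]
tcp_rot: [-0.013, 1.0, -0.0, 0.001]
contact_force: [0.3, 0.4, -1.9]
opening: 0.358
time: 11.4
eef_pos: [0.6223, -0.0701, 0.119]
tcp_rot: [-0.013, 1.0, 0.0, -0.0]
contact_force: [0.3, 0.8, 0.3]
opening: 0.551
[ 0.62226302 -0.07014836  0.1189741 ]
```

View pics/w9.png

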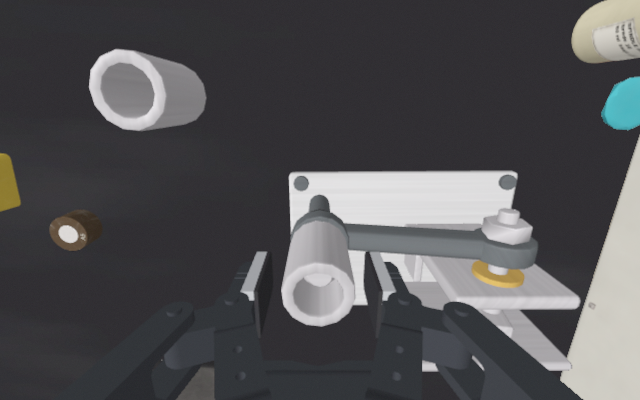

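```bash
python3 -m crank '[[-0.1,0,0,-1.5,0,0,0],[-0.1,0,0,-3,0,0,0],[-0.1,0,0,-4,0,0,0],[-0.1,0,0,-3,0,0,0],[-0.1,0,0,0,0,0,0]]' 20
python3 - <<'E'
from h import *
np.set_printoptions(precision=4,suppress=True)
c=read_camera("wrist");c=read_camera("wrist");s=get_state(); print(s["eef_pos"],s["tcp_rot"],s["opening"])
print(c["cam_to_world"])
np.save("w10.npy",c,allow_pickle=True)
cv2.imwrite("pics/w10.png",c["color"][:,:,::-1])
E
```

```text
time: 11.95
eef_pos: [0.6253, -0.0709, 0.2427]
tcp_rot: [-0.013, 1.0, -0.002, 0.006]
contact_force: [1.1, 0.9, 1.1]
opening: 0.548
[ 0.6228 -0.0702  0.2365] [-0.0127  0.9999 -0.0005  0.0016] 0.5496245538209187
[[-0.0248 -0.9474 -0.319   0.5433]
 [ 0.9997 -0.024  -0.0065 -0.0715]
 [-0.0015 -0.319   0.9477  0.3648]
 [ 0.      0.      0.      1.    ]]
```

View pics/w10.png

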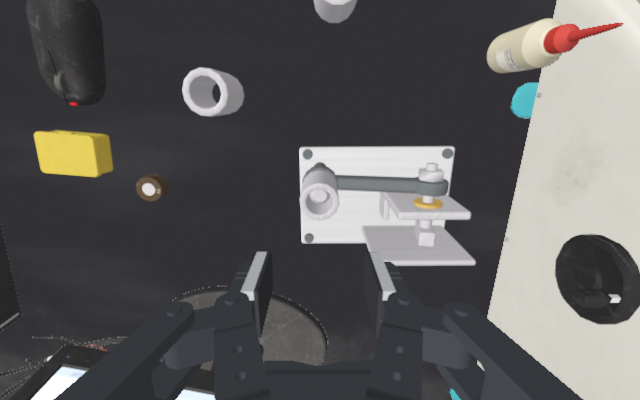

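```bash
python3 -m crank '[[-0.1,-1.4,3.4,0,0,0,0],[-0.1,-1.4,3.4,0,0,0,0],[-0.1,-1.4,3.4,0,0,0,0],[-0.1,0,0,1.5,0,0,0],[-0.1,0,0,0,0,0,0]]' 20
python3 - <<'E'
from h import *
np.set_printoptions(precision=4,suppress=True)
c=read_camera("wrist");c=read_camera("wrist");s=get_state(); print(s["eef_pos"],s["tcp_rot"],s["opening"])
print(c["cam_to_world"])
np.save("w11.npy",c,allow_pickle=True)
k=3.6
im=cv2.resize(c["color"][140:300,240:460,::-1],None,fx=k,fy=k,interpolation=2)
for x in range(260,460,20): cv2.putText(im,str(x),(int((x-240+.5)*k),10),0,.35,(0,255,255),1); cv2.line(im,(int((x-240+.5)*k),12),(int((x-240+.5)*k),18),(0,255,255),1)
for y in range(150,300,10): cv2.putText(im,str(y),(0,int((y-140+.5)*k)),0,.35,(0,255,255),1); cv2.line(im,(24,int((y-140+.5)*k)),(30,int((y-140+.5)*k)),(0,255,255),1)
cv2.imwrite("pics/w11.png",im)
E
```

```text
time: 12.55
eef_pos: [0.6595, 0.0338, 0.2147]
tcp_rot: [-0.014, 1.0, 0.0, -0.004]
contact_force: [-0.2, -0.7, -0.9]
opening: 0.544
[0.6604 0.0324 0.2172] [-0.0124  0.9999  0.     -0.0021] 0.5467773535289749
[[-0.0251 -0.9519 -0.3053  0.5809]
 [ 0.9997 -0.0236 -0.0089  0.0317]
 [ 0.0013 -0.3054  0.9522  0.3425]
 [ 0.      0.      0.      1.    ]]
```

View pics/w11.png

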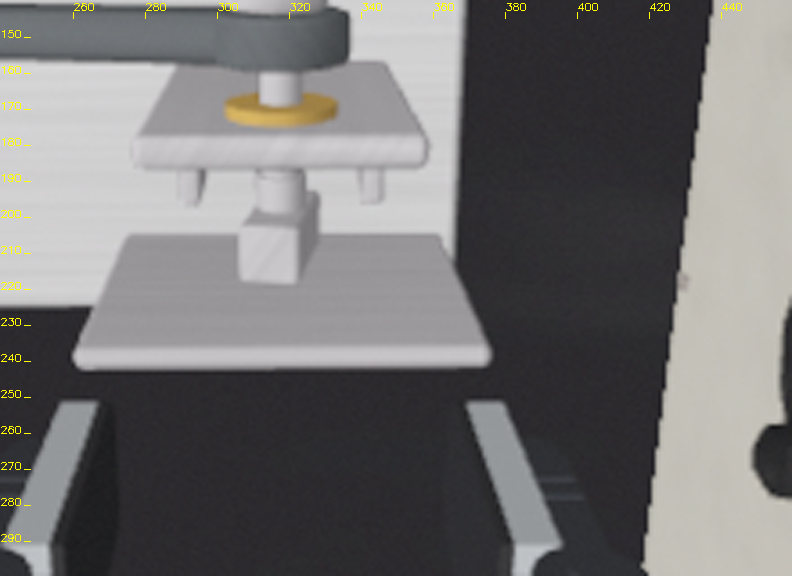

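```bash
cat > fit11.py <<'E'
import fit
from fit import *
fit.c=np.load("w11.npy",allow_pickle=True).item()
fit.F=[((-4,-32,112),(277.6,177.8)),((-4,32,112),(358.4,177.8)),((4,-32,112),(276.4,186.2)),((4,32,112),(358.4,185.9)),((50,-50,101),(260.3,236.2)),((50,50,101),(375.6,236.2)),((56,-50,101),(260,242)),((56,50,101),(375.3,241.4)),((25,-3,106.7),(314.5,209.5))]
r=least_squares(fit.res,[.636,.033,0.02],loss="soft_l1"); p=r.x; print("W11",p,r.fun.reshape(-1,2))
print("head",w(p,(25,0,90)))
E
python3 fit11.py | sed -n '/W11/,$p'
```

```text
W11 [0.6366 0.0332 0.0273] [[-1.7722 -1.1124]
 [ 1.0959 -1.3112]
 [-0.1183  0.627 ]
 [ 0.6898  0.7287]
 [-1.1493 -0.2638]
 [ 0.8388 -0.5553]
 [-0.4271  0.3708]
 [ 0.747   0.6799]
 [-0.4606  0.7228]]
head [0.6616 0.0339 0.09  ]
```

```bash
python3 -m crank '[[-0.1,-0.2,0.1,3,0,0,0],[-0.1,0,0,3.5,0,0,0],[-0.1,0,0,2.5,0,0,0],[-0.1,0,0,0,0,0,0]]' 20
python3 - <<'E'
from h import *
c=read_camera("wrist");c=read_camera("wrist");s=get_state(); print(s["eef_pos"],s["tcp_rot"],s["opening"],s["contact_force"])
cv2.imwrite("pics/w12.png",c["color"][:,:,::-1])
c=read_camera("side");u=(385,180)
im=c["color"][u[1]-60:u[1]+60,u[0]-65:u[0]+65,::-1]; cv2.imwrite(f"pics/side12.png",cv2.resize(im,None,fx=5,fy=5,interpolation=2))
E
```

```text
time: 13.05
eef_pos: [0.6602, 0.0329, 0.1244]
tcp_rot: [-0.012, 1.0, 0.0, -0.005]
contact_force: [-0.6, 0.4, -0.3]
opening: 0.549
[0.66352605 0.03297654 0.12968043] [-1.19747421e-02  9.99928278e-01 -3.16856002e-05 -2.06078816e-04] 0.5511248557161561 [ 0.29987197 -0.09597684  0.25621596]
```

View pics/w12.png

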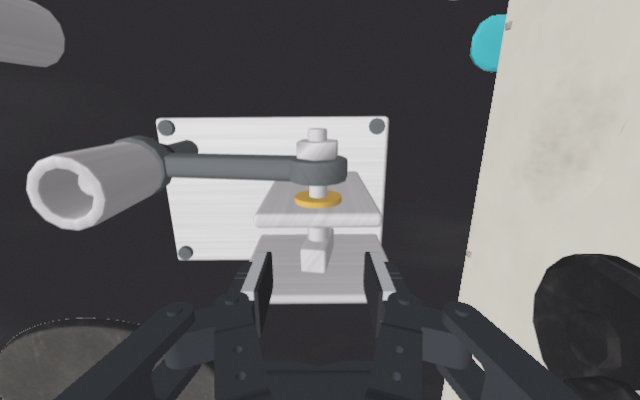

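View pics/side12.png

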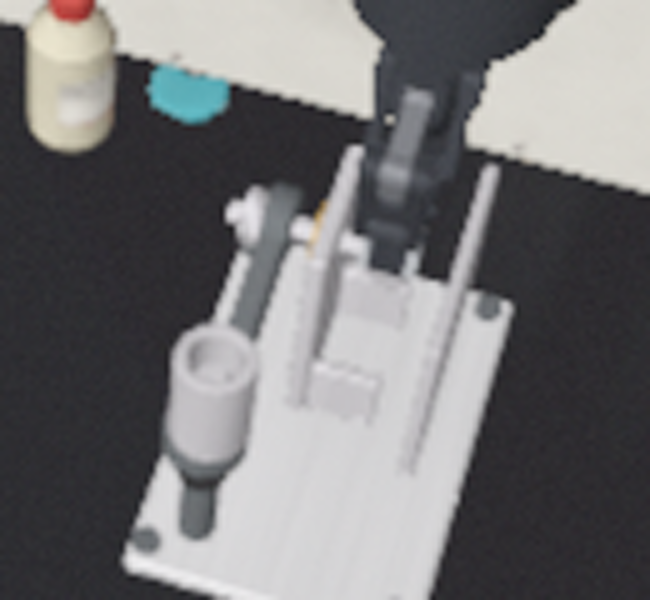

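```bash
python3 -m crank '[[-0.1,0.1,0.1,1.5,0,0,0],[-0.1,0,0,1.5,0,0,0],[-0.1,0,0,1,0,0,0],[-0.1,0,0,0,0,0,0],[-0.1,0,0,0,0,0,0]]' 20
```

```text
time: 13.7
eef_pos: [0.6622, 0.0351, 0.0887]
tcp_rot: [-0.013, 1.0, 0.0, -0.001]
contact_force: [0.1, 0.1, 1.5]
opening: 0.552
```

```bash
python3 -m crank '[[0.4,0,-0.1,0,0,0,0],[0.6,0,0,0,0,0,0],[1,0,0,0,0,0,0],[1,0,0,0,0,0,0],[1,0,0,0,0,0,0]]' 60; python3 -m crank '[[1,0,0,0,0,0,0],[1,0,0,0,0,0,0],[1,0,0,0,0,0,0],[1,0,0,0,0,0,0],[1,0,0,0,0,0,0]]' 100
python3 - <<'E'
from h import *
c=read_camera("wrist");s=get_state(); print(s["eef_pos"],s["tcp_rot"],s["opening"],s["contact_force"],s["wrist_torque"])
cv2.imwrite("pics/w13.png",c["color"][:,:,::-1])
c=read_camera("side");u=(385,180)
im=c["color"][u[1]-60:u[1]+60,u[0]-65:u[0]+65,::-1]; cv2.imwrite(f"pics/side13.png",cv2.resize(im,None,fx=5,fy=5,interpolation=2))
E
```

```text
time: 14.2
eef_pos: [0.6632, 0.0329, 0.0915]
tcp_rot: [-0.013, 1.0, -0.001, 0.0]
contact_force: [-4.1, -3.4, 6.1]
opening: 0.154
time: 14.7
eef_pos: [0.6632, 0.0329, 0.0916]
tcp_rot: [-0.013, 1.0, -0.001, 0.001]
contact_force: [-3.8, -4.7, 6.1]
opening: 0.142
[0.66317891 0.03291391 0.09159979] [-1.28309051e-02  9.99917065e-01 -9.61731612e-04  5.53798088e-04] 0.1477625928413229 [-2.92143927 -3.8064767   5.79377981] [-0.34727073  0.48818957  0.07062281]
```

View pics/w13.png

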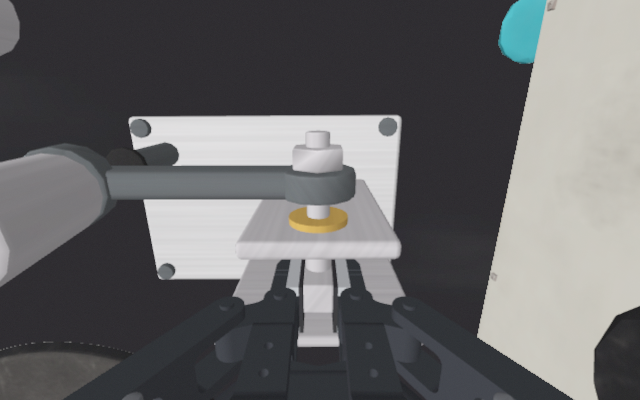

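View pics/side13.png

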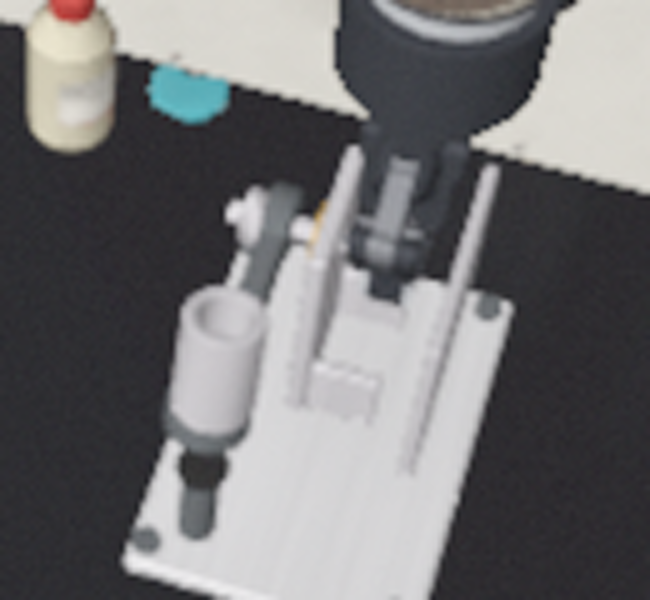

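```bash
cat > ang.py <<'E'
import fit
from fit import *
cs=read_camera("side"); cw=read_camera("wrist"); s=get_state(); print("S",s["time"],s["eef_pos"],s["opening"],s["contact_force"])
p=(.6366,.033,.0265)
def pt(a,y,z):
    return w(p,(-22,y*np.cos(a)+z*np.sin(a),90-y*np.sin(a)+z*np.cos(a)))
b=proj(cs,pt(0,-101,44)); print("S side rest",b)
for a in (.05,.1,.14,.175,.21,.25): print("S",a,proj(cs,pt(a,-101,44))-b, "flange centre wrist",proj(cw,pt(a,-101,-4)))
k=5
im=cs["color"][170:225,335:385,::-1]; im=cv2.resize(im,None,fx=12,fy=10,interpolation=2); cv2.imwrite("pics/s14.png",im)
E
python3 ang.py | grep ^S
```

```text
S 14.9 [0.6632 0.0329 0.0916] 0.14483383029099448 [-3.9279 -4.0593  5.7905]
S side rest [362.0884 190.5018]
S 0.05 [ 0.5369 -2.5558] flange centre wrist [ 78.6725 181.1474]
S 0.1 [ 1.1131 -5.1948] flange centre wrist [ 69.9471 184.1414]
S 0.14 [ 1.6014 -7.3606] flange centre wrist [ 62.9507 186.6995]
S 0.175 [ 2.0479 -9.2918] flange centre wrist [ 56.8276 189.0643]
S 0.21 [  2.5116 -11.2535] flange centre wrist [ 50.7137 191.5539]
S 0.25 [  3.0617 -13.5289] flange centre wrist [ 43.7528 194.5607]
```

View pics/s14.png

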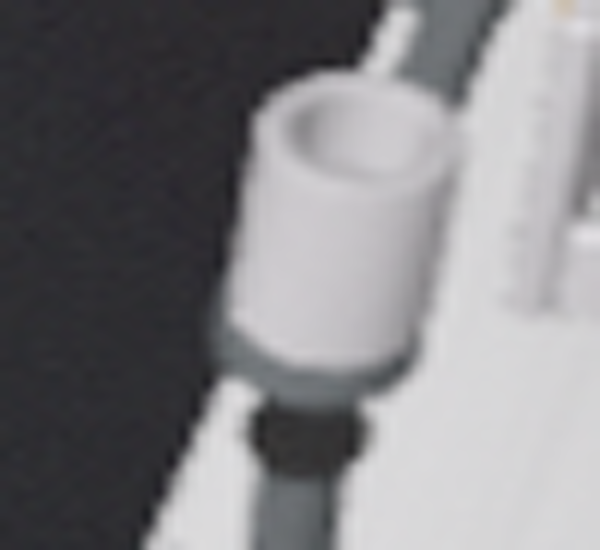

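```bash
python3 -m crank '[[1,0,0,0,0,0,0],[1,0,0,0,0,0,0],[1,0,0,0,0,0,0],[1,0,0,0,0,0,0],[1,0,0,0,0,0,0]]' 100
python3 - <<'E'
from h import *
c=read_camera("wrist"); b=cv2.imread("pics/w13.png")
d=np.abs(c["color"][:,:,::-1].astype(int)-b); print(d.mean(),d[100:260,0:300].mean(),d[100:260,0:300].max())
cv2.imwrite("pics/w14.png",c["color"][:,:,::-1])
E
```

```text
time: 15.4
eef_pos: [0.6632, 0.0329, 0.0916]
tcp_rot: [-0.013, 1.0, -0.001, 0.001]
contact_force: [-3.8, -2.7, 6.4]
opening: 0.146
0.7750091145833333 0.6375625 6
```

View pics/w14.png

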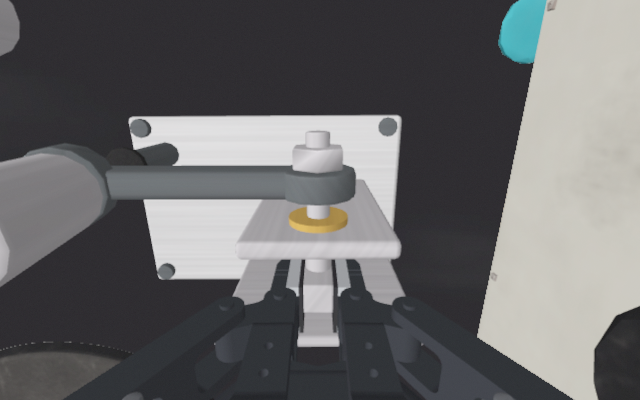

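The picture matches the one taken 0.7 s earlier to within noise. The arm is level (rows 168–198 along its length), clear of its post, and the head is held between the pads at (318,290).

```bash
python3 -c "
from plant import *
print(sign_off())"
```

```text
the job is handed in; nothing more can be done
None
```

I pushed the smallest of the three tubes down over the spigot until it met the flange, released it and lifted clear. I then gripped the hidden bolt head from above with 100 N commanded. The job was handed in with the head still held, about 15.4 s into the 51 s limit.

- **Sleeve:** It met the flange with the tool at z = 0.120 m, the height expected from where I gripped it, and I pressed to about 26 N. That push also put about 14 N sideways on the tool; backing off before opening cleared it. Later side pictures show the sleeve still down on the flange.
- **Bolt head and arm:** The measured tool position was about 3 mm from my estimate of the head's centre. The gripper reads 12.4 mm open on the 14 mm head; it also read about 1.5 mm low on the sleeve. The side picture puts the arm at about 0.16 rad, against 0.175 for exactly level, and it is visibly off its rest post.
- **Stillness:** Wrist pictures taken 0.7 s apart showed no movement beyond noise.
- **Not measured:** The actual grip force and the arm's angle could only be inferred from pictures and the settled opening. I never deliberately touched the bystanders, but I did not re-measure their positions at the end.

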